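Press a slide cassette down and slide it home under a leaf spring

ROBOT

A 7-joint arm with a two-finger parallel gripper is mounted at the origin on a cart in front of the work surface, level with it; the furniture and walls round the work are solid. World frame = base frame: x ahead of the robot, y to its left, z up, the work surface at z = 0. Lengths are in m, angles in rad, forces in N, time in s.
With the tool pointing down it reaches from about 0.4 to 0.85 m from the base axis. Payload 4.4 kg.
Tool frame: the origin (TCP) lies at the very end of the fingers, on their centre line; the grasp point (between the pads) lies grip_depth behind it (grip_depth is the distance from the TCP to the grasp point, in m); y points along the fingers, x is the direction in which the jaws open and shut, and the axes are right-handed (so a half turn about y gives the same grasp; the last joint's range is limited). The gripper opens to 94 mm and grips with 3 to 60 N. Pads are 16 mm wide; open, the fingers measure 119 mm over their backs; the gripper's body (75 mm by 177 mm) begins 78 mm behind the grasp point.
Start: joints at [1.172, 0.628, 0.038, 1.517, -0.027, 0.996, -0.02], TCP at [0.212, -0.614, 0.205] pointing down, gripper open.
Joint ranges: [-3.06, 3.06], [-0.37, 2.12], [-1.25, 1.32], [0.18, 2.47], [-1.1, 4.24], [0.23, 1.98], [-2.94, 2.94]. Speed limits (rad/s): [2.57, 2.57, 3.14, 3.14, 3.14, 3.14, 3.14].

INTERFACE

Orientations are given as a 3x3 rotation matrix whose columns are the frame's x, y, z axes.
In Python, from cell import * gives the robot as it stands.
- The arm moves only by the shell command python3 -m inch 'ROWS'. ROWS is JSON, a list of rows, each an object of numbers: "tx", "ty", "tz": the shift along the tool's x, y, z in mm; "ax", "ay", "az": the turn, a rotation vector about the tool's x, y, z in degrees; "jaw": the opening, from -1 (shut) to 1 (fully open), so that 0 is half open. In form: [{"tx": .., "ty": .., "tz": .., "ax": .., "ay": .., "az": .., "jaw": ..}, ...]. A call has 1 to 12 rows; each row is the pose to reach, as a shift and turn from the pose commanded when the call began, along the tool's axes at that moment; what a row does not reach only later rows make up. A row lasts 1/10 s, in which the tool goes at most 50 mm and 8.59 degrees, less where a joint would pass 70% of its speed; a pose out of reach is approached as far as the arm can. A call with a gripper value outside its range is refused whole. The fingers move at their own pace and stop on an object; the grip force is fixed at half the most. Time passes only in rows, so rows that repeat a pose let the fingers close. It gives the time, the measured TCP pose, the force and the opening at its end, in the units of the state.
- get_state(): the state, without advancing time (a new reading comes with each control period).
- grab_frame(name): name is "side" or "top"; returns a dict with "image" (384x512x3 uint8, red, green, blue), "fx", "fy", "cx", "cy" (pixels), "D" ([k1, k2, p1, p2, k3] as OpenCV has them; the pictures are not rectified), "view" (4x4, takes a point from world to camera coordinates). Camera axes: x right, y down, z forward; pixel columns grow to the right and rows downward; lengths in m; the calibration is good to about 2 mm. A picture is of the moment at which its call begins. There is no depth.
- job_done(): hands the job in, once; it reports no verdict.
The state is a dict: "time": time; "joints": joint angles; "qvel": joint speeds; "effort": joint torques, N m; "tool_pos": TCP position; "orientation": TCP orientation; "ft_force": force on the tool from outside, world axes, zero at the start; "wrist_torque": the same for the moment, N m; "grip_width": finger opening in m.
Only numpy, scipy, OpenCV 4.12 (cv2) and the standard library are available. Lean on these libraries where they do the work, as an engineer would, in place of code of your own. Each camera call takes 0.05 s, during which the arm holds its last target.

TASK

Dock the white slide cassette: press its thumb rest down hard with the closed fingertips, so that the sprung floor sinks and the cassette's nose gets below the tip of the steel leaf spring, and keep it pressed while you slide it along the channel under the spring, fully home against the end stop. Then let go, leaving it held down by the spring. Only press and push: do not grip, lift or tip the cassette, and leave the things around the dock where they are.

Things in the scene. Friction and masses are not known exactly. Their poses are not given: they have to be found in the camera images.
- dock: fixed aluminium dock, base 268x96x6 mm. Origin on the worktop, mid-channel; x along the channel, the way the cassette must travel (roughly to the robot's left), z up. Channel 73 mm wide inside; walls 6 mm thick, x = -0.100 to 0.115, tops 44 mm above the worktop; rear end open. End block x = 0.115 to 0.145, 46 mm high, with the spring clamp on it up to 58 mm
- cassette: loose flat white cassette with two glass slides, 130 (its x, same direction as the dock's) x 70 x 16 mm, about 0.12 kg, in the channel on the sprung floor. Origin: centre of the underside, 26 mm above the worktop at the start (top at 42 mm), at x = -0.04 to -0.02 in the dock's frame; the nose meets the spring's tip at x = 0, the end stop at x = 0.050
- thumb_rest (a point): point on the cassette's top face, x = -0.036 of its frame, centre line: press here. The ribbed flat is 70 mm wide and reaches 29 mm behind this point and 11 mm ahead, to the rear face of a cross rib 7 mm high, 50 mm wide, 4 mm thick, sloped off in front; the fingertips can push against it while pressing. Axes as the cassette's
- cassette_nose (a point): middle of the top front edge of the cassette. Axes as the cassette's
- leaf_tip (a point): fixed in the dock (x = 0.065, 37 mm above the worktop): lower edge of the leaf spring's blunt free tip at rest, 5 mm lower than the top of the unpressed cassette, which butts against it and cannot lift it. The spring is an 18 mm wide steel strip on the centre line, from the clamp on the end block down to a belly (33 mm above the worktop, 16 mm beyond the tip), then up to the tip
- end_stop (a point): fixed in the dock (x = 0.115, 42 mm above the worktop): middle of the end stop's face, which the cassette's nose must meet
- sprung_floor (a joint): how far the floor under the cassette is pressed down, m: 0 up, 0.012 bottomed; stays level. About 4 N to start and 0.9 N more per mm (12 N at 9 mm). The nose passes below the spring's tip when it is between about 0.006 and 0.012; 0.009 is a good depth, held while sliding
- leaf_spring (a joint): lift angle of the leaf spring, rad: 0 at rest, grows as the cassette under it raises it (about 0.05 with the cassette home and let go; then the floor rests near 0.0065). Beyond its tip it drags on the cassette with roughly 3 to 7 N of downward force
- near_pen: the pen lying beside the dock on the robot's side, 145 mm long, 9 mm high; bystander, origin at its centre underneath
- pack: flat white coverslip carton 62x88x22 mm, behind the dock; bystander, origin at the centre of its underside
- strip_pot: upright round test-strip pot with a cap, 36 mm across, 64 mm high, behind the dock; bystander, origin at the centre of its underside
- pad: flat pad of lens paper 35x57x12 mm, behind the dock; bystander, origin at the centre of its underside

How it is judged:
On the way:
1. the fingertips press the cassette down while its nose is still short of the spring's tip (value of joint sprung_floor above 0.004 m and contact force between the fingers and cassette above 4 N and x of cassette in the frame of dock below 0.003 m), for 0.05 s.
At the end, for the whole second after the job is handed in: The cassette is home, its nose within 5 mm of the end stop, level within 0.08 rad and at rest, let go and held down under the lifted leaf spring (floor pressed more than 2.5 mm, spring lifted more than 0.03 rad) (x of cassette in the frame of dock above 0.045 m and z of cassette in the frame of dock below 0.0235 m and angle between cassette's own z axis and vertical below 0.08 rad and value of joint sprung_floor above 0.0025 m and value of joint leaf_spring above 0.03 rad and linear speed of cassette below 0.01 m/s); the robot touches nothing.
It fails at once if the cassette is lifted more than 8 mm (z of cassette in the frame of dock above 0.034 m).
It fails at once if the cassette is tipped (angle between cassette's own z axis and vertical above 0.25 rad).
It fails at once if the pen, the carton, the pot or the pad beside the dock is moved more than 20 mm (distance of any of near_pen, pack, strip_pot, pad from where it was at the start of the episode above 0.02 m).
It also fails if it takes over 38 s, if anything falls off the work surface, if the arm or the gripper's body presses on something with over 40 N, if the wrist force passes 120 N, or if a joint passes its speed limit or range.

## Working session

There is one attempt and no reset: what is moved stays moved. The work goes in short steps, Python scripts to look and compute and a shell command to move; the robot and the scene stay as the last step left them, time stands still between calls to the robot, and variables do not carry over. Pictures are saved under pics/ and viewed, and the job is handed in when it is done.

```bash
ls; mkdir -p pics; python3 - <<'E'
from cell import *
import cv2, numpy as np
s=get_state(); print(s)
for n in("side","top"):
    f=grab_frame(n); cv2.imwrite(f"pics/{n}0.png",f["image"][:,:,::-1]); np.savez(f"{n}0.npz",**f)
    print(n,f["fx"],f["fy"],f["cx"],f["cy"],f["D"],np.round(f["view"],4).tolist())
E
```

```text
pics
{'time': 0.0, 'joints': array([ 1.17220586,  0.62931513,  0.03842272,  1.51834571, -0.02691942,
        0.996332  , -0.01998865]), 'qvel': array([-8.13164280e-04,  2.83749305e-05,  1.66293229e-03, -1.55967254e-03,
        1.14082245e-03,  2.06507302e-03,  8.44472942e-04]), 'effort': array([ 3.86915854e-04, -5.49720061e+01,  1.14351779e+00, -1.86630321e+01,
       -5.23662160e-02,  2.36539543e-02,  1.58087905e-04]), 'tool_pos': array([ 0.21213848, -0.61369938,  0.20458104]), 'orientation': array([[ 3.26748366e-01, -6.89672758e-04,  9.45111120e-01],
       [-9.45109499e-01,  1.75232356e-03,  3.26749085e-01],
       [-1.88149042e-03, -9.99998227e-01, -7.92474149e-05]]), 'ft_force': array([-0.31044602, -0.45505848, -0.0940969 ]), 'wrist_torque': array([ 0.0069135 , -0.03844789, -0.06698868]), 'grip_width': 0.09362295178118439}
side 347.1594053702647 347.1594053702647 256.1476417029723 196.75199980660398 [-0.09044803  0.          0.          0.          0.        ] [[-0.842, -0.5393, 0.008, 0.5837], [-0.3125, 0.4756, -0.8223, 0.1661], [0.4397, -0.6949, -0.569, 0.7688], [0.0, 0.0, 0.0, 1.0]]
top 437.5831905304048 437.5831905304048 270.6755543807512 192.33369354218638 [-0.01248889  0.          0.          0.          0.        ] [[0.029, -0.9995, 0.0132, 0.1567], [-0.9972, -0.0298, -0.0687, 0.5647], [0.069, -0.0112, -0.9976, 0.8822], [0.0, 0.0, 0.0, 1.0]]
```

View pictures.

View pics/side0.png

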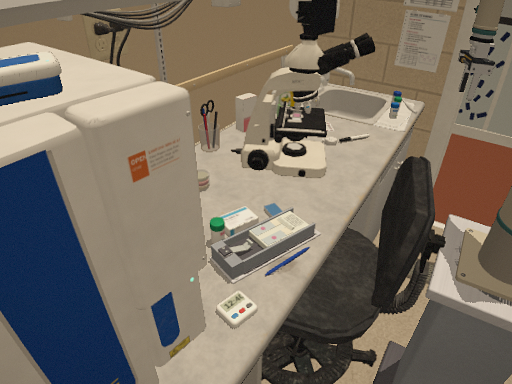

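View pics/top0.png

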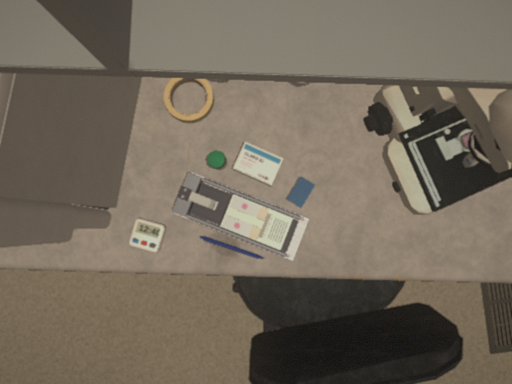

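```bash
python3 - <<'E'
import cv2
a=cv2.imread('pics/top0.png')[130:280,150:330]; cv2.imwrite('pics/topc.png',cv2.resize(a,None,fx=4,fy=4,interpolation=2))
a=cv2.imread('pics/side0.png')[190:290,190:330]; cv2.imwrite('pics/sidec.png',cv2.resize(a,None,fx=5.5,fy=5.5,interpolation=2))
E
```

```text
(no output)
```

View pics/topc.png

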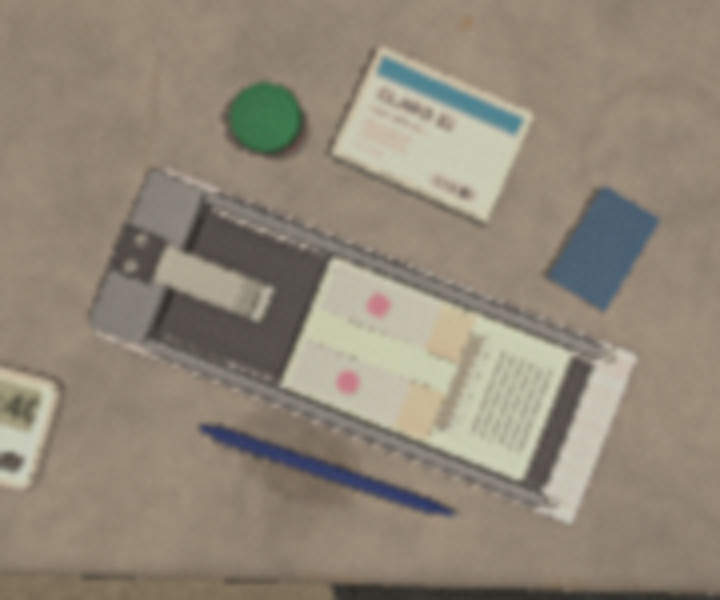

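View pics/sidec.png

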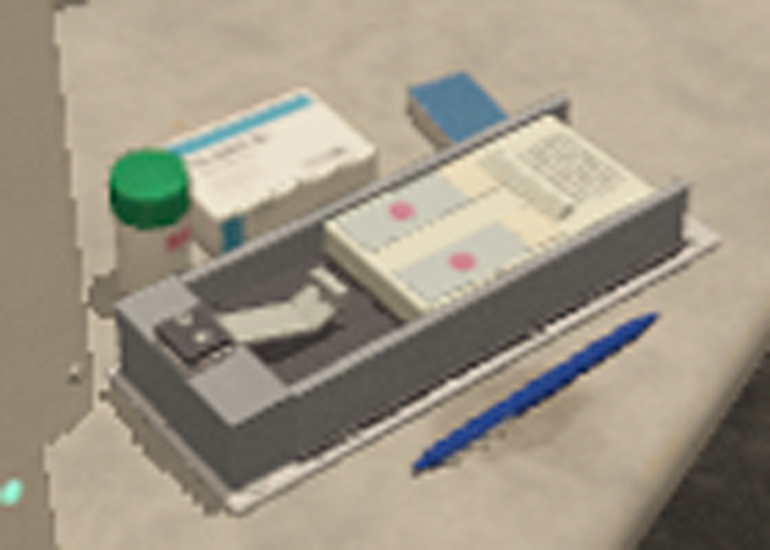

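```bash
cat > h.py <<'E'
import numpy as np, cv2
def K(f): return np.array([[f["fx"],0,f["cx"]],[0,f["fy"],f["cy"]],[0,0,1.]])
def ray(f,px,z):
    u=cv2.undistortPoints(np.array(px,float).reshape(-1,1,2),K(f),np.array(f["D"],float)).reshape(-1,2)
    V=np.array(f["view"]);R=V[:3,:3];t=V[:3,3];c=-R.T@t
    d=np.c_[u,np.ones(len(u))]@R
    return c+d*((z-c[2])/d[:,2])[:,None]
def proj(f,P):
    V=np.array(f["view"]);return cv2.projectPoints(np.array(P,float).reshape(-1,3),cv2.Rodrigues(V[:3,:3])[0],V[:3,3],K(f),np.array(f["D"],float))[0].reshape(-1,2)
E
python3 - <<'E'
from h import *
t=dict(np.load('top0.npz')); s=dict(np.load('side0.npz'))
T=lambda l,z: ray(t,np.array(l)/4+[150-.4,130-.4],z)
S=lambda l,z: ray(s,np.array(l)/5.5+[190-.4,190-.4],z)
def rep(n,a): print(n,np.round(a,4).tolist())
# cassette corners: front far, front near, rear near, rear far
c=T([(330,258),(282,385),(523,478),(575,357)],.042); rep('cas top',c); print(np.linalg.norm(np.diff(c,axis=0),axis=1))
cs=S([(325,228),(415,318),(660,190),(553,117)],.042); rep('cas side(front far,front near,rear near, rear far)',cs)
b=T([(636,352),(572,523)],.006); rep('base rear',b); print(np.linalg.norm(b[0]-b[1]))
e=T([(153,170),(92,325)],.006); rep('end block/base corners',e)
tip=T([(273,287),(262,320)],.037); rep('tip',tip)
tips=S([(318,270),(347,290)],.038); rep('tip side',tips)
p=T([(203,430),(453,512)],.005);rep('pen',p);print(np.linalg.norm(p[0]-p[1]))
# blob mask for cassette: white in HSV
im=t['image'][...,::-1]; hsv=cv2.cvtColor(im.copy(),cv2.COLOR_BGR2HSV)
E
```

```text
cas top [[0.5524, 0.2506, 0.042], [0.4884, 0.2723, 0.042], [0.4458, 0.1511, 0.042], [0.5065, 0.1267, 0.042]]
[0.06757671 0.12847128 0.06542818]
cas side(front far,front near,rear near, rear far) [[0.5514, 0.2542, 0.042], [0.4903, 0.2808, 0.042], [0.4428, 0.1529, 0.042], [0.5072, 0.1316, 0.042]]
base rear [[0.5104, 0.0927, 0.006], [0.4213, 0.1238, 0.006]]
0.09439634408818774
end block/base corners [[0.5979, 0.3473, 0.006], [0.5161, 0.3755, 0.006]]
tip [[0.5372, 0.2791, 0.037], [0.5205, 0.284, 0.037]]
tip side [[0.5415, 0.2744, 0.038], [0.5247, 0.2781, 0.038]]
pen [[0.4636, 0.316, 0.005], [0.4251, 0.1854, 0.005]]
0.1361632053255501
```

The top view shows the cassette corners at crop (330,258), (282,385), (523,478) and (575,357). The leaf tip is at about (268,303). Both views agree on the cassette centre, about (0.498, 0.202), and a heading of about 70.4°. The cassette sizes check at 128x66 mm. The thumb rest is therefore at about (0.486, 0.168). First I'll move to a waypoint, shutting the jaw and turning it across the channel.

```bash
python3 -m inch '[{"tx":-27,"tz":26,"ay":-4,"jaw":-1},{"tx":-55,"tz":52,"ay":-8,"jaw":-1},{"tx":-82,"tz":78,"ay":-13,"jaw":-1},{"tx":-110,"tz":104,"ay":-17,"jaw":-1},{"tx":-137,"tz":130,"ay":-21,"jaw":-1},{"tx":-165,"tz":157,"ay":-25,"jaw":-1},{"tx":-192,"tz":183,"ay":-30,"jaw":-1},{"tx":-220,"tz":209,"ay":-34,"jaw":-1},{"tx":-247,"tz":235,"ay":-38,"jaw":-1},{"tx":-275,"tz":261,"ay":-42,"jaw":-1},{"tx":-302,"tz":287,"ay":-47,"jaw":-1},{"tx":-330,"tz":313,"ay":-51,"jaw":-1}]'
cat > st.py <<'E'
from cell import *
import numpy as np,sys
np.set_printoptions(suppress=True,precision=4)
s=get_state();R=np.array(s['orientation']);p=np.array(s['tool_pos'])
print(s['time'],p,s['ft_force'],s['grip_width']);print(R);print(s['joints'])
if len(sys.argv)>3: print('tool mm',R.T@(np.array(sys.argv[1:4],float)-p)*1000)
E
python3 st.py 0.4855 0.167 0.12
```

```text
0.1 [ 0.2122 -0.6138  0.2047] [-0.0347 -0.0392 -0.4769] 0.09373370665255998
[[ 0.3267 -0.0006  0.9451]
 [-0.9451  0.0016  0.3267]
 [-0.0017 -1.      0.    ]]
[ 1.1722  0.6293  0.0384  1.5182 -0.027   0.9963 -0.02  ]
tool mm [-648.4799   85.7725  513.3961]schema error: expected keys tx, ty, tz, ax, ay, az, jaw
```

```bash
python3 -m inch '[{"tx":-27,"ty":0,"tz":26,"ax":0,"ay":-4,"az":0,"jaw":-1},{"tx":-55,"ty":0,"tz":52,"ax":0,"ay":-8,"az":0,"jaw":-1},{"tx":-82,"ty":0,"tz":78,"ax":0,"ay":-13,"az":0,"jaw":-1},{"tx":-110,"ty":0,"tz":104,"ax":0,"ay":-17,"az":0,"jaw":-1},{"tx":-137,"ty":0,"tz":130,"ax":0,"ay":-21,"az":0,"jaw":-1},{"tx":-165,"ty":0,"tz":157,"ax":0,"ay":-25,"az":0,"jaw":-1},{"tx":-192,"ty":0,"tz":183,"ax":0,"ay":-30,"az":0,"jaw":-1},{"tx":-220,"ty":0,"tz":209,"ax":0,"ay":-34,"az":0,"jaw":-1},{"tx":-247,"ty":0,"tz":235,"ax":0,"ay":-38,"az":0,"jaw":-1},{"tx":-275,"ty":0,"tz":261,"ax":0,"ay":-42,"az":0,"jaw":-1},{"tx":-302,"ty":0,"tz":287,"ax":0,"ay":-47,"az":0,"jaw":-1},{"tx":-330,"ty":0,"tz":313,"ax":0,"ay":-51,"az":0,"jaw":-1}]'
python3 st.py 0.4855 0.167 0.12
```

```text
time: 1.3
tool_pos: [0.4007, -0.1988, 0.2054]
orientation: [[0.941, -0.0, 0.338], [-0.338, -0.0, 0.941], [-0.0, -1.0, -0.0]]
ft_force: [0.0, -0.3, 0.1]
grip_width: 0.0024
1.3 [ 0.4007 -0.1988  0.2054] [ 0.0063 -0.3473  0.0628] 0.0023669574067423558
[[ 0.9411 -0.0001  0.3382]
 [-0.3382 -0.      0.9411]
 [-0.0001 -1.     -0.0001]]
[ 0.5929  0.3516 -0.2581  2.0509  0.1288  0.7542 -0.0892]
tool mm [-43.8627  85.3785 372.9639]
```

```bash
python3 -m inch '[{"tx":-4,"ty":0,"tz":35,"ax":0,"ay":0,"az":0,"jaw":-1},{"tx":-8,"ty":0,"tz":75,"ax":0,"ay":0,"az":0,"jaw":-1},{"tx":-13,"ty":10,"tz":115,"ax":0,"ay":0,"az":0,"jaw":-1},{"tx":-18,"ty":20,"tz":155,"ax":0,"ay":0,"az":0,"jaw":-1},{"tx":-22,"ty":30,"tz":195,"ax":0,"ay":0,"az":0,"jaw":-1},{"tx":-27,"ty":40,"tz":235,"ax":0,"ay":0,"az":0,"jaw":-1},{"tx":-32,"ty":50,"tz":275,"ax":0,"ay":0,"az":0,"jaw":-1},{"tx":-36,"ty":60,"tz":310,"ax":0,"ay":0,"az":0,"jaw":-1},{"tx":-40,"ty":70,"tz":342,"ax":0,"ay":0,"az":0,"jaw":-1},{"tx":-43,"ty":80,"tz":362,"ax":0,"ay":0,"az":0,"jaw":-1},{"tx":-44,"ty":85,"tz":373,"ax":0,"ay":0,"az":0,"jaw":-1},{"tx":-44,"ty":85,"tz":373,"ax":0,"ay":0,"az":0,"jaw":-1}]'
cat > look.py <<'E'
from cell import *
from h import *
import sys
n=sys.argv[1]; s=get_state();R=np.array(s['orientation']);p=np.array(s['tool_pos'])
for c,(r0,r1,c0,c1,k) in dict(top=(130,280,150,330,4),side=(170,290,180,330,5)).items():
    f=grab_frame(c); np.savez(f"{c}{n}.npz",**f)
    im=cv2.resize(f['image'][r0:r1,c0:c1,::-1],None,fx=k,fy=k,interpolation=2)
    q=(proj(f,[p])[0]+.5-[c0,r0])*k; print(c,'tcp px',q)
    cv2.drawMarker(im,tuple(int(v) for v in q),(0,0,255),0,10,1)
    cv2.imwrite(f"pics/{c}_{n}.png",im)
E
python3 look.py 1; python3 st.py 0.4855 0.167 0.05
```

```text
time: 2.5
tool_pos: [0.4858, 0.1665, 0.1198]
orientation: [[0.941, -0.001, 0.339], [-0.339, 0.0, 0.941], [-0.001, -1.0, -0.0]]
ft_force: [0.1, -0.0, 0.0]
grip_width: 0.0001
top tcp px [497.77704945 399.17388498]
side tcp px [569.44244376 125.49180312]
2.6 [0.486  0.1641 0.1205] [0.2365 0.3199 0.1335] 0.0005458932393407321
[[ 0.9398 -0.0006  0.3418]
 [-0.3418 -0.0012  0.9398]
 [-0.0002 -1.     -0.0013]]
[-0.2187  0.5653 -0.2378  1.9761  0.2187  0.6254 -0.9478]
tool mm [-1.4442 70.4716  2.6226]
```

View pics/side_1.png

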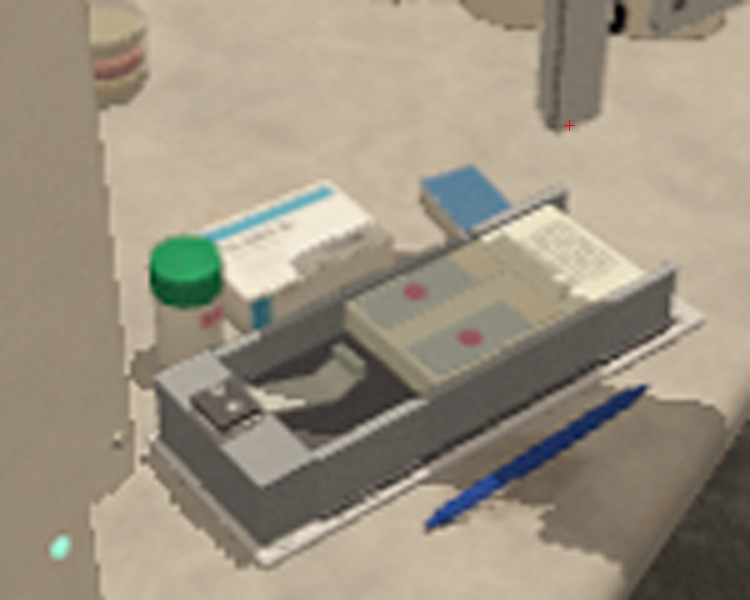

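View pics/top_1.png

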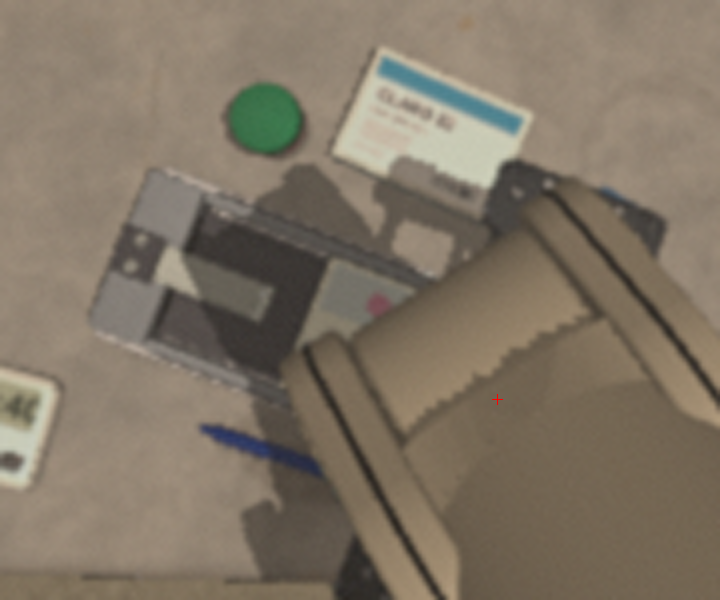

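```bash
python3 - <<'E'
from h import *
f=dict(np.load('side1.npz'));a=f['image'][150:210,270:330,::-1]; im=cv2.resize(a,None,fx=10,fy=10,interpolation=cv2.INTER_NEAREST)
p=np.array([0.4857,.1657,.120]);d=np.array([.339,.941,0]);n=np.array([.941,-.339,0])
for hx,hy,c in((8,12.5,(0,0,255)),(12.5,8,(0,255,0))):
    P=[p+(sx*hx*d+sy*hy*n)/1000 for sx,sy in((1,1),(1,-1),(-1,-1),(-1,1))]
    q=((proj(f,P)+.5-[270,150])*10).astype(int); print(q.tolist()); cv2.polylines(im,[q.reshape(-1,1,2)],True,c,1)
cv2.imwrite('pics/z1.png',im)
E
```

```text
[[178, 435], [252, 485], [303, 461], [229, 412]]
[[177, 451], [224, 482], [304, 445], [257, 414]]
```

View pics/z1.png

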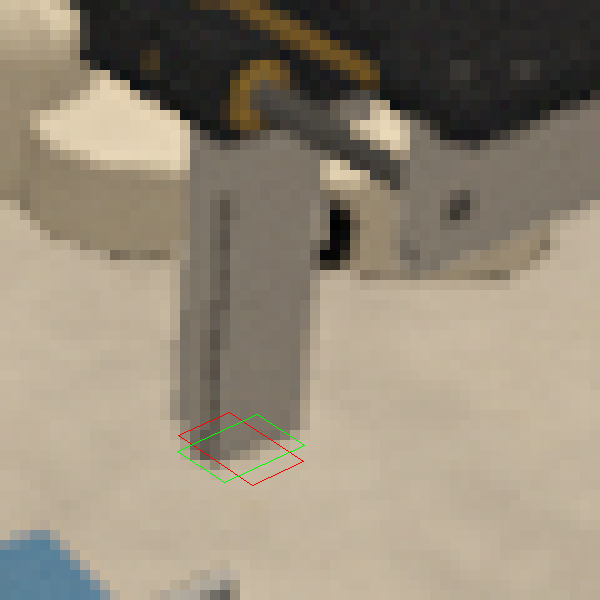

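```bash
python3 -m inch '[{"tx":0,"ty":15,"tz":-5,"ax":0,"ay":0,"az":0,"jaw":-1},{"tx":0,"ty":35,"tz":-5,"ax":0,"ay":0,"az":0,"jaw":-1},{"tx":0,"ty":52,"tz":-5,"ax":0,"ay":0,"az":0,"jaw":-1},{"tx":0,"ty":64,"tz":-5,"ax":0,"ay":0,"az":0,"jaw":-1},{"tx":0,"ty":66,"tz":-5,"ax":0,"ay":0,"az":0,"jaw":-1},{"tx":0,"ty":66,"tz":-5,"ax":0,"ay":0,"az":0,"jaw":-1}]'
python3 look.py 2; python3 st.py 0.4835 0.1615 0.042;python3 - <<'E'
from h import *
f=dict(np.load('side2.npz'));a=f['image'][190:250,250:330,::-1]; cv2.imwrite('pics/z2.png',cv2.resize(a,None,fx=10,fy=10,interpolation=2))
E
```

```text
time: 3.2
tool_pos: [0.4846, 0.1601, 0.0547]
orientation: [[0.94, -0.0, 0.342], [-0.342, -0.0, 0.94], [0.0, -1.0, -0.0]]
ft_force: [0.1, -0.3, 0.3]
grip_width: 0.0006
top tcp px [508.07530098 399.88891053]
side tcp px [568.44674146 230.96962464]
3.3 [0.4851 0.1607 0.0552] [-0.3095  0.5288  0.391 ] 0.0006266824964045277
[[ 0.9399  0.0012  0.3413]
 [-0.3413  0.0003  0.9399]
 [ 0.001  -1.      0.0007]]
[-0.247   0.6708 -0.1904  2.0274  0.2656  0.4652 -0.9836]
tool mm [-1.7635 13.1971  0.2214]
```

View pics/z2.png

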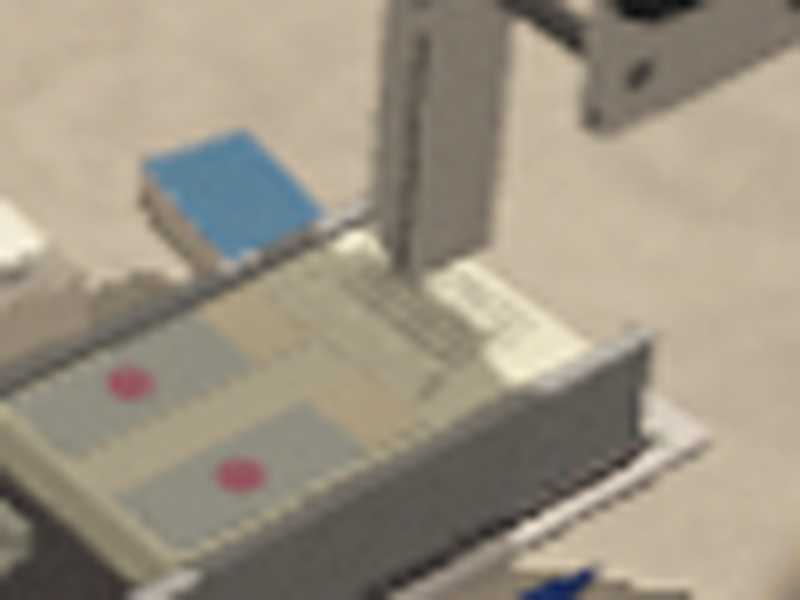

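The side view shows the closed fingers over the ribbed flat, with their lower front corner at zoom (405,270). They sit about 5 mm too far back, so I'll shift forward, slightly toward the robot, and go down to just above contact.

```bash
python3 -m inch '[{"tx":-3,"ty":1,"tz":5,"ax":0,"ay":0,"az":0,"jaw":-1},{"tx":-3,"ty":6,"tz":5,"ax":0,"ay":0,"az":0,"jaw":-1},{"tx":-3,"ty":10,"tz":5,"ax":0,"ay":0,"az":0,"jaw":-1},{"tx":-3,"ty":11,"tz":5,"ax":0,"ay":0,"az":0,"jaw":-1},{"tx":-3,"ty":11,"tz":5,"ax":0,"ay":0,"az":0,"jaw":-1}]'
python3 look.py 3; python3 st.py 0.4835 0.1615 0.042;python3 - <<'E'
from h import *
f=dict(np.load('side3.npz'));a=f['image'][190:250,250:330,::-1]; cv2.imwrite('pics/z3.png',cv2.resize(a,None,fx=10,fy=10,interpolation=2))
E
```

```text
time: 3.8
tool_pos: [0.4831, 0.1663, 0.0431]
orientation: [[0.94, -0.001, 0.341], [-0.341, -0.0, 0.94], [-0.001, -1.0, -0.001]]
ft_force: [1.1, -0.7, -0.3]
grip_width: 0.0004
top tcp px [494.87891256 402.16860745]
side tcp px [563.5627024  257.39878683]
3.9 [0.4834 0.1664 0.0434] [ 0.6054  0.3309 -0.1195] 0.00037775032622566865
[[ 0.9401 -0.0001  0.341 ]
 [-0.341  -0.0001  0.9401]
 [-0.     -1.     -0.0001]]
[-0.2663  0.6921 -0.1795  2.0311  0.2706  0.4406 -0.9989]
tool mm [ 1.7754  1.4321 -4.575 ]
```

View pics/z3.png

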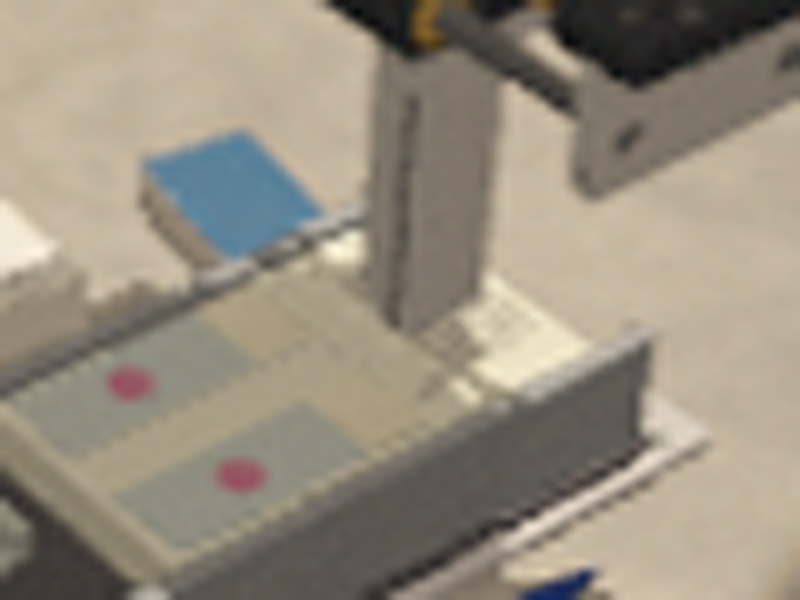

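Now the fingers are just above the flat, behind the rib, with the front corner at (400,330) and the rear corner at (480,290). They're centred well enough to press.

```bash
python3 -m inch '[{"tx":0,"ty":1,"tz":0,"ax":0,"ay":0,"az":0,"jaw":-1},{"tx":0,"ty":2,"tz":0,"ax":0,"ay":0,"az":0,"jaw":-1},{"tx":0,"ty":3,"tz":0,"ax":0,"ay":0,"az":0,"jaw":-1},{"tx":0,"ty":4,"tz":0,"ax":0,"ay":0,"az":0,"jaw":-1},{"tx":0,"ty":5,"tz":0,"ax":0,"ay":0,"az":0,"jaw":-1},{"tx":0,"ty":5,"tz":0,"ax":0,"ay":0,"az":0,"jaw":-1}]'
```

```text
time: 4.5
tool_pos: [0.4836, 0.1665, 0.0386]
orientation: [[0.94, 0.0, 0.341], [-0.341, 0.0, 0.94], [0.0, -1.0, 0.0]]
ft_force: [-0.7, -0.1, 5.5]
grip_width: 0.0005
```

```bash
python3 -m inch '[{"tx":0,"ty":2,"tz":0,"ax":0,"ay":0,"az":0,"jaw":-1},{"tx":0,"ty":4,"tz":0,"ax":0,"ay":0,"az":0,"jaw":-1},{"tx":0,"ty":5,"tz":0,"ax":0,"ay":0,"az":0,"jaw":-1},{"tx":0,"ty":6,"tz":0,"ax":0,"ay":0,"az":0,"jaw":-1},{"tx":0,"ty":6,"tz":0,"ax":0,"ay":0,"az":0,"jaw":-1},{"tx":0,"ty":6,"tz":0,"ax":0,"ay":0,"az":0,"jaw":-1}]'
```

```text
time: 5.1
tool_pos: [0.4836, 0.1665, 0.0331]
orientation: [[0.94, 0.001, 0.341], [-0.341, -0.0, 0.94], [0.001, -1.0, 0.0]]
ft_force: [-2.1, -0.6, 11.2]
grip_width: 0.0003
```

Depth is about 8–9 mm at 11 N. I'll slide in stages while watching the force.

```bash
python3 -m inch '[{"tx":0,"ty":0.7,"tz":1,"ax":0,"ay":0,"az":0,"jaw":-1},{"tx":0,"ty":0.7,"tz":3,"ax":0,"ay":0,"az":0,"jaw":-1},{"tx":0,"ty":0.7,"tz":5,"ax":0,"ay":0,"az":0,"jaw":-1},{"tx":0,"ty":0.7,"tz":7,"ax":0,"ay":0,"az":0,"jaw":-1},{"tx":0,"ty":0.7,"tz":9,"ax":0,"ay":0,"az":0,"jaw":-1},{"tx":0,"ty":0.7,"tz":11,"ax":0,"ay":0,"az":0,"jaw":-1},{"tx":0,"ty":0.7,"tz":13,"ax":0,"ay":0,"az":0,"jaw":-1},{"tx":0,"ty":0.7,"tz":15,"ax":0,"ay":0,"az":0,"jaw":-1},{"tx":0,"ty":0.7,"tz":15,"ax":0,"ay":0,"az":0,"jaw":-1}]'
python3 look.py 4
```

```text
time: 6.0
tool_pos: [0.4877, 0.1779, 0.0322]
orientation: [[0.94, -0.002, 0.342], [-0.342, -0.004, 0.94], [-0.0, -1.0, -0.004]]
ft_force: [-2.3, -4.8, 10.9]
grip_width: 0.0007
top tcp px [471.84488325 391.93383016]
side tcp px [542.49634081 284.2328778 ]
```

View pics/side_4.png

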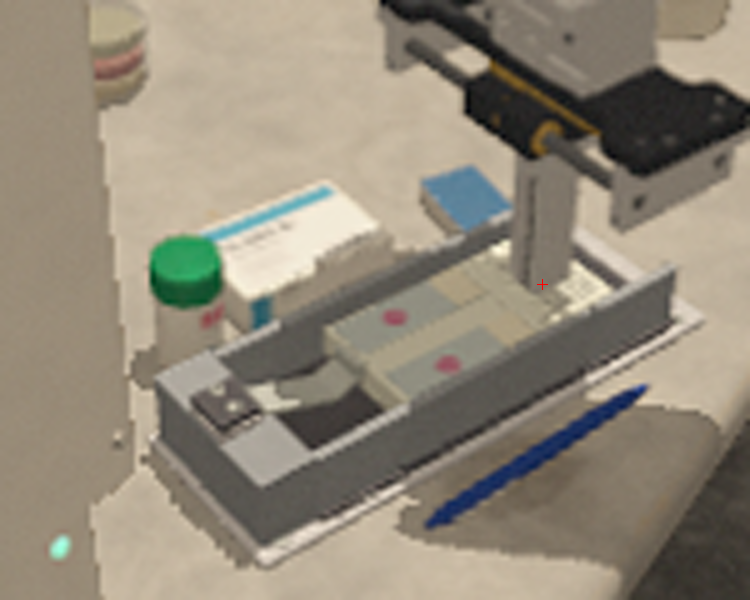

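View pics/top_4.png

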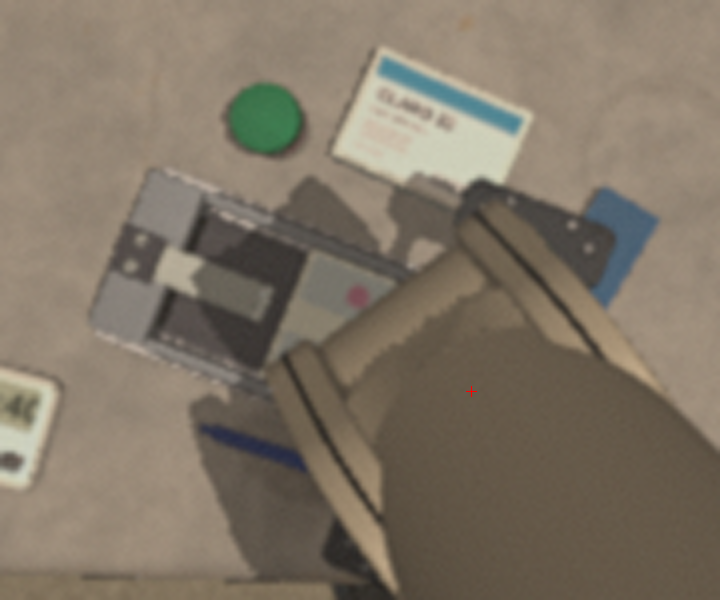

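The cassette follows the fingers. In the top view its nose, at about (285,305), has nearly reached the leaf tip at (270,303), and it sits low. I'll continue.

```bash
python3 -m inch '[{"tx":0,"ty":0,"tz":2,"ax":0,"ay":0,"az":0,"jaw":-1},{"tx":0,"ty":0,"tz":4,"ax":0,"ay":0,"az":0,"jaw":-1},{"tx":0,"ty":0,"tz":6,"ax":0,"ay":0,"az":0,"jaw":-1},{"tx":0,"ty":0,"tz":8,"ax":0,"ay":0,"az":0,"jaw":-1},{"tx":0,"ty":0,"tz":10,"ax":0,"ay":0,"az":0,"jaw":-1},{"tx":0,"ty":0,"tz":12,"ax":0,"ay":0,"az":0,"jaw":-1},{"tx":0,"ty":0,"tz":14,"ax":0,"ay":0,"az":0,"jaw":-1},{"tx":0,"ty":0,"tz":16,"ax":0,"ay":0,"az":0,"jaw":-1},{"tx":0,"ty":0,"tz":16,"ax":0,"ay":0,"az":0,"jaw":-1}]'
python3 look.py 5
```

```text
time: 7.0
tool_pos: [0.4933, 0.1929, 0.0322]
orientation: [[0.94, -0.002, 0.342], [-0.342, -0.004, 0.94], [-0.0, -1.0, -0.004]]
ft_force: [-2.3, -5.0, 10.2]
grip_width: 0.0007
top tcp px [442.31878184 380.08096903]
side tcp px [517.49125239 296.93359479]
```

View pics/side_5.png

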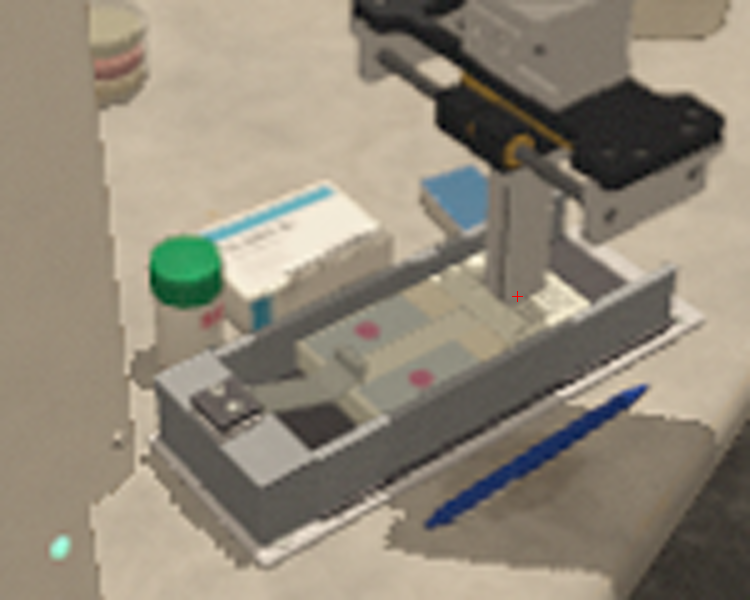

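View pics/top_5.png

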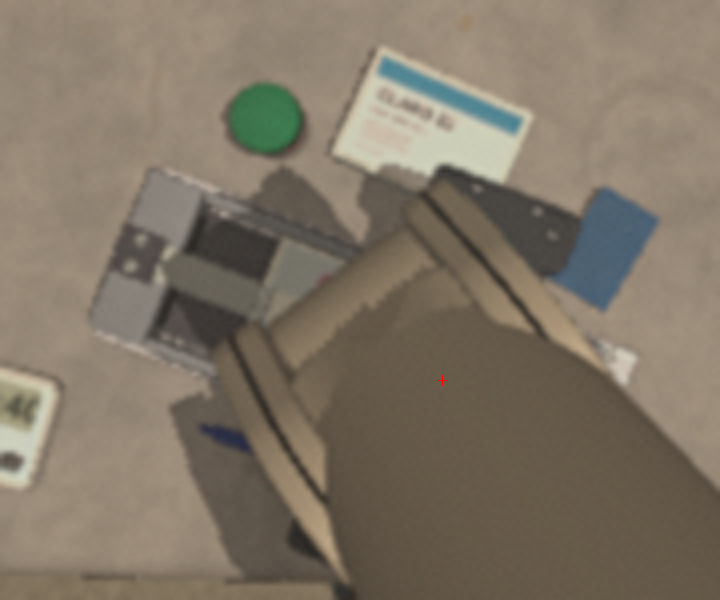

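The nose is now under the leaf tip, with the tip at side (350,360) over the cassette. I'll keep pressing and slide on.

```bash
python3 -m inch '[{"tx":0,"ty":0,"tz":3,"ax":0,"ay":0,"az":0,"jaw":-1},{"tx":0,"ty":0,"tz":6,"ax":0,"ay":0,"az":0,"jaw":-1},{"tx":0,"ty":0,"tz":9,"ax":0,"ay":0,"az":0,"jaw":-1},{"tx":0,"ty":0,"tz":12,"ax":0,"ay":0,"az":0,"jaw":-1},{"tx":0,"ty":0,"tz":15,"ax":0,"ay":0,"az":0,"jaw":-1},{"tx":0,"ty":0,"tz":18,"ax":0,"ay":0,"az":0,"jaw":-1},{"tx":0,"ty":0,"tz":21,"ax":0,"ay":0,"az":0,"jaw":-1},{"tx":0,"ty":0,"tz":24,"ax":0,"ay":0,"az":0,"jaw":-1},{"tx":0,"ty":0,"tz":27,"ax":0,"ay":0,"az":0,"jaw":-1},{"tx":0,"ty":0,"tz":30,"ax":0,"ay":0,"az":0,"jaw":-1},{"tx":0,"ty":0,"tz":32,"ax":0,"ay":0,"az":0,"jaw":-1},{"tx":0,"ty":0,"tz":32,"ax":0,"ay":0,"az":0,"jaw":-1}]'
python3 look.py 6
```

```text
time: 8.3
tool_pos: [0.5044, 0.2231, 0.0322]
orientation: [[0.94, -0.001, 0.342], [-0.342, -0.004, 0.94], [-0.0, -1.0, -0.004]]
ft_force: [-1.9, -6.1, 10.7]
grip_width: 0.0004
top tcp px [383.19010311 356.1963276 ]
side tcp px [465.73457644 323.09707022]
```

View pics/side_6.png

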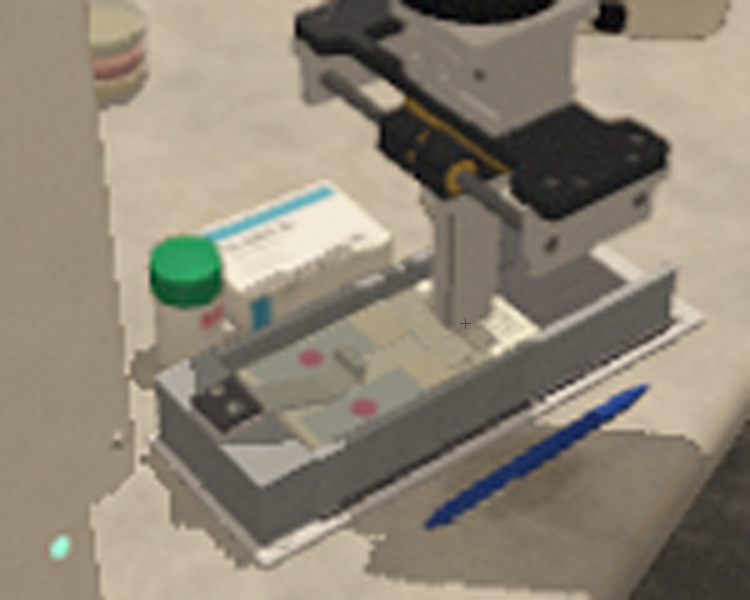

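The cassette is well under the spring, with about 12 mm left. I'll push to the stop and watch the force along the channel.

```bash
python3 -m inch '[{"tx":0,"ty":0,"tz":2,"ax":0,"ay":0,"az":0,"jaw":-1},{"tx":0,"ty":0,"tz":4,"ax":0,"ay":0,"az":0,"jaw":-1},{"tx":0,"ty":0,"tz":6,"ax":0,"ay":0,"az":0,"jaw":-1},{"tx":0,"ty":0,"tz":8,"ax":0,"ay":0,"az":0,"jaw":-1},{"tx":0,"ty":0,"tz":9,"ax":0,"ay":0,"az":0,"jaw":-1},{"tx":0,"ty":0,"tz":10,"ax":0,"ay":0,"az":0,"jaw":-1},{"tx":0,"ty":0,"tz":10,"ax":0,"ay":0,"az":0,"jaw":-1}]'
```

```text
time: 9.1
tool_pos: [0.5077, 0.2321, 0.0322]
orientation: [[0.94, -0.002, 0.342], [-0.342, -0.004, 0.94], [-0.0, -1.0, -0.005]]
ft_force: [-1.7, -5.1, 10.8]
grip_width: 0.0008
```

```bash
python3 -m inch '[{"tx":0,"ty":0,"tz":1,"ax":0,"ay":0,"az":0,"jaw":-1},{"tx":0,"ty":0,"tz":2,"ax":0,"ay":0,"az":0,"jaw":-1},{"tx":0,"ty":0,"tz":3,"ax":0,"ay":0,"az":0,"jaw":-1},{"tx":0,"ty":0,"tz":3,"ax":0,"ay":0,"az":0,"jaw":-1}]'; python3 look.py 7
```

```text
time: 9.5
tool_pos: [0.508, 0.2328, 0.032]
orientation: [[0.939, -0.004, 0.343], [-0.343, -0.008, 0.939], [-0.001, -1.0, -0.008]]
ft_force: [-2.8, -8.8, 13.5]
grip_width: 0.0003
top tcp px [364.14654724 348.46679868]
side tcp px [448.5507413  332.05533745]
```

View pics/side_7.png

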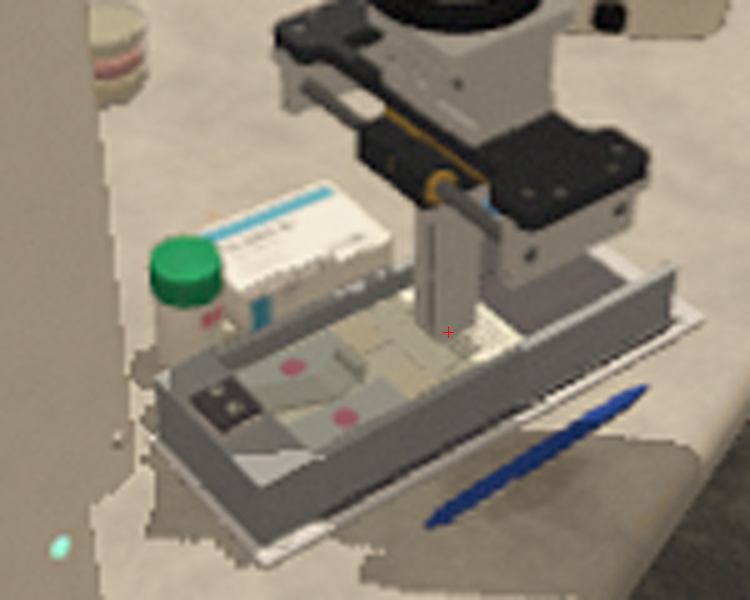

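The fingers stalled and the force is rising. The nose is out of sight behind the end block's front edge. I'll push a little more to confirm the stop.

```bash
python3 -m inch '[{"tx":0,"ty":0,"tz":1.5,"ax":0,"ay":0,"az":0,"jaw":-1},{"tx":0,"ty":0,"tz":3,"ax":0,"ay":0,"az":0,"jaw":-1},{"tx":0,"ty":0,"tz":4,"ax":0,"ay":0,"az":0,"jaw":-1},{"tx":0,"ty":0,"tz":4,"ax":0,"ay":0,"az":0,"jaw":-1}]'; python3 look.py 8
```

```text
time: 10.0
tool_pos: [0.5086, 0.2345, 0.0319]
orientation: [[0.939, -0.006, 0.344], [-0.344, -0.011, 0.939], [-0.002, -1.0, -0.012]]
ft_force: [-3.7, -10.9, 15.0]
grip_width: 0.0006
top tcp px [360.92938571 347.16003875]
side tcp px [445.60283054 333.82231545]
```

```bash
python3 - <<'E'
from h import *
for k in '678':
    f=dict(np.load(f'side{k}.npz')); im=f['image'].astype(int); R,G,B=im[...,0],im[...,1],im[...,2]
    m=((R-G>40)&(R>110)).astype(np.uint8); m[:230]=0;m[:,:225]=0;m[275:]=0;m[:,300:]=0
    n,l,st,c=cv2.connectedComponentsWithStats(m)
    for i in range(1,n):
        if st[i,4]>4:
            print(k,c[i],st[i,4],ray(f,[c[i]],.0335).round(4))
E
```

```text
6 [241.63636364 241.09090909] 11 [[0.5509 0.2843 0.0335]]
6 [252.5 251. ] 12 [[0.5122 0.298  0.0335]]
7 [238.16666667 242.91666667] 12 [[0.554  0.2937 0.0335]]
7 [248.69230769 253.        ] 13 [[0.5157 0.3079 0.0335]]
8 [237.83333333 243.08333333] 12 [[0.5543 0.2946 0.0335]]
8 [248.83333333 253.08333333] 12 [[0.5153 0.308  0.0335]]
```

```bash
python3 - <<'E'
from h import *
d=np.array([.341,.94])
r={}
for k,z in(('0',.042),('3',.042),('4',.0325),('8',.0325)):
    f=dict(np.load(f'side{k}.npz')); im=f['image'].astype(int); R,G,B=im[...,0],im[...,1],im[...,2]
    m=((R-G>40)&(R>110)).astype(np.uint8); m[:215]=0;m[:,:225]=0;m[275:]=0;m[:,300:]=0
    n,l,st,c=cv2.connectedComponentsWithStats(m)
    for i in range(1,n):
        if st[i,4]>4:
            w=ray(f,[c[i]],z)[0]; print(k,c[i].round(1),w.round(4),'s',(w[:2]@d).round(4))
# end stop face edge: project predicted end block edges, dock origin est
f=dict(np.load('side0.npz'))
print('endblock top inner edge side0 s', [ (ray(f,[np.array(q)/5.5+[189.6,189.6]],.046)[0][:2]@d).round(4) for q in((205,275),(297,390))])
f=dict(np.load('top0.npz'))
print('top', [ (ray(f,[np.array(q)/4+[149.6,129.6]],.046)[0][:2]@d).round(4) for q in((208,195),(152,338))], 'cas nose',[ (ray(f,[np.array(q)/4+[149.6,129.6]],.042)[0][:2]@d).round(4) for q in((330,258),(282,385))])
E
```

```text
0 [262.5 227.8] [0.5306 0.2265 0.042 ] s 0.3938
0 [273.5 237. ] [0.4922 0.2406 0.042 ] s 0.394
3 [262.3 227.9] [0.5308 0.227  0.042 ] s 0.3944
3 [273.5 237. ] [0.4922 0.2406 0.042 ] s 0.394
4 [258.4 233.1] [0.5344 0.2386 0.0325] s 0.4065
4 [269.5 242.2] [0.496  0.2516 0.0325] s 0.4057
8 [237.8 243.1] [0.5549 0.2937 0.0325] s 0.4653
8 [248.8 253.1] [0.5159 0.3071 0.0325] s 0.4646
endblock top inner edge side0 s [np.float64(0.4867), np.float64(0.4949)]
top [np.float64(0.4919), np.float64(0.4907)] cas nose [np.float64(0.4239), np.float64(0.4225)]
```

The cassette is home. It travelled 71 mm, against about 68±3 mm measured from nose to stop at the start. Extra push no longer moves it. I'll relax the forward preload, then lift straight up.

```bash
python3 -m inch '[{"tx":0,"ty":0,"tz":-2,"ax":0,"ay":0,"az":0,"jaw":-1},{"tx":0,"ty":0,"tz":-4,"ax":0,"ay":0,"az":0,"jaw":-1},{"tx":0,"ty":-1,"tz":-4,"ax":0,"ay":0,"az":0,"jaw":-1},{"tx":0,"ty":-3,"tz":-4,"ax":0,"ay":0,"az":0,"jaw":-1},{"tx":0,"ty":-5,"tz":-4,"ax":0,"ay":0,"az":0,"jaw":-1},{"tx":0,"ty":-8,"tz":-4,"ax":0,"ay":0,"az":0,"jaw":-1},{"tx":0,"ty":-15,"tz":-5,"ax":0,"ay":0,"az":0,"jaw":-1},{"tx":0,"ty":-30,"tz":-5,"ax":0,"ay":0,"az":0,"jaw":-1},{"tx":0,"ty":-60,"tz":-5,"ax":0,"ay":0,"az":0,"jaw":-1},{"tx":0,"ty":-90,"tz":-5,"ax":0,"ay":0,"az":0,"jaw":-1},{"tx":0,"ty":-100,"tz":-5,"ax":0,"ay":0,"az":0,"jaw":-1},{"tx":0,"ty":-100,"tz":-5,"ax":0,"ay":0,"az":0,"jaw":-1}]'; python3 look.py 9
python3 - <<'E'
from h import *
d=np.array([.341,.94])
f=dict(np.load(f'side9.npz')); im=f['image'].astype(int); R,G,B=im[...,0],im[...,1],im[...,2]
m=((R-G>40)&(R>110)).astype(np.uint8); m[:215]=0;m[:,:225]=0;m[275:]=0;m[:,300:]=0
n,l,st,c=cv2.connectedComponentsWithStats(m)
for i in range(1,n):
    if st[i,4]>4:
        w=ray(f,[c[i]],.0355)[0]; print(c[i].round(1),'s',(w[:2]@d).round(4))
E
```

```text
time: 11.3
tool_pos: [0.5103, 0.2388, 0.1336]
orientation: [[0.94, 0.004, 0.34], [-0.34, 0.003, 0.94], [0.003, -1.0, 0.004]]
ft_force: [-1.1, 1.1, -0.2]
grip_width: 0.0006
top tcp px [338.36693644 339.92148315]
side tcp px [443.94156254 160.1290375 ]
[238.  241.5] s 0.4638
[248.8 251.6] s 0.4638
```

View pics/side_9.png

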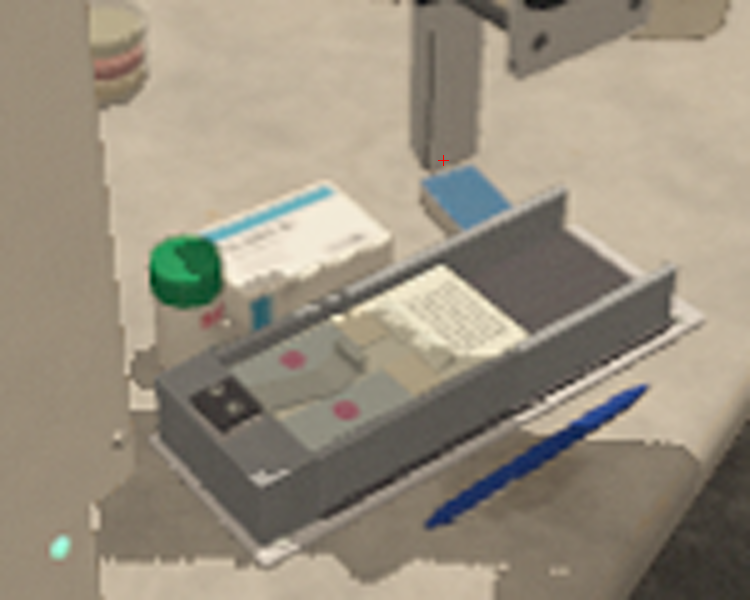

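View pics/top_9.png

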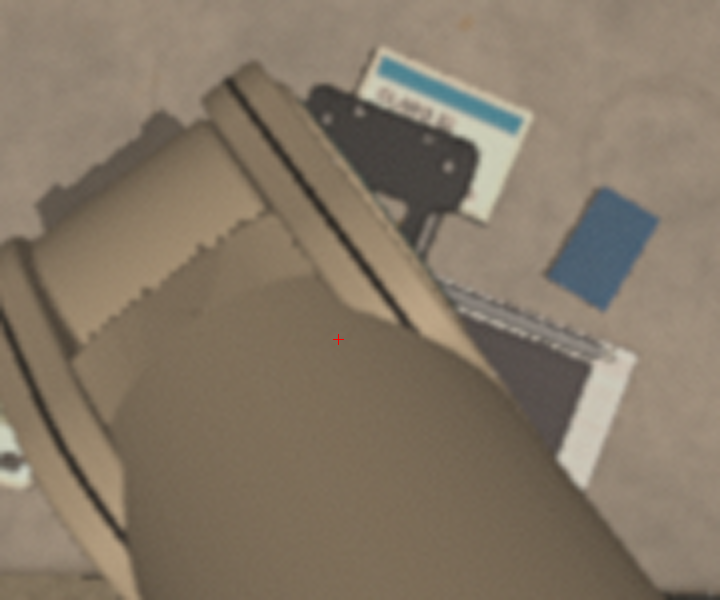

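After release, the side view shows the cassette low under the spring, with dots at (292,358) and (346,410). I'll back off so the top camera can check the nose gap.

```bash
python3 -m inch '[{"tx":0,"ty":-10,"tz":-20,"ax":0,"ay":0,"az":0,"jaw":-1},{"tx":0,"ty":-20,"tz":-55,"ax":0,"ay":0,"az":0,"jaw":-1},{"tx":0,"ty":-30,"tz":-95,"ax":0,"ay":0,"az":0,"jaw":-1},{"tx":0,"ty":-40,"tz":-135,"ax":0,"ay":0,"az":0,"jaw":-1},{"tx":0,"ty":-40,"tz":-175,"ax":0,"ay":0,"az":0,"jaw":-1},{"tx":0,"ty":-40,"tz":-215,"ax":0,"ay":0,"az":0,"jaw":-1},{"tx":0,"ty":-40,"tz":-240,"ax":0,"ay":0,"az":0,"jaw":-1},{"tx":0,"ty":-40,"tz":-250,"ax":0,"ay":0,"az":0,"jaw":-1},{"tx":0,"ty":-40,"tz":-250,"ax":0,"ay":0,"az":0,"jaw":-1},{"tx":0,"ty":-40,"tz":-250,"ax":0,"ay":0,"az":0,"jaw":-1}]'; python3 look.py 10
```

```text
time: 12.4
tool_pos: [0.4243, 0.0033, 0.1714]
orientation: [[0.941, 0.0, 0.34], [-0.34, 0.001, 0.941], [-0.0, -1.0, 0.001]]
ft_force: [-0.8, 1.1, 0.6]
grip_width: 0.0004
top tcp px [881.47488244 557.70058278]
side tcp px [838.22161424 -76.91824101]
```

View pics/top_10.png

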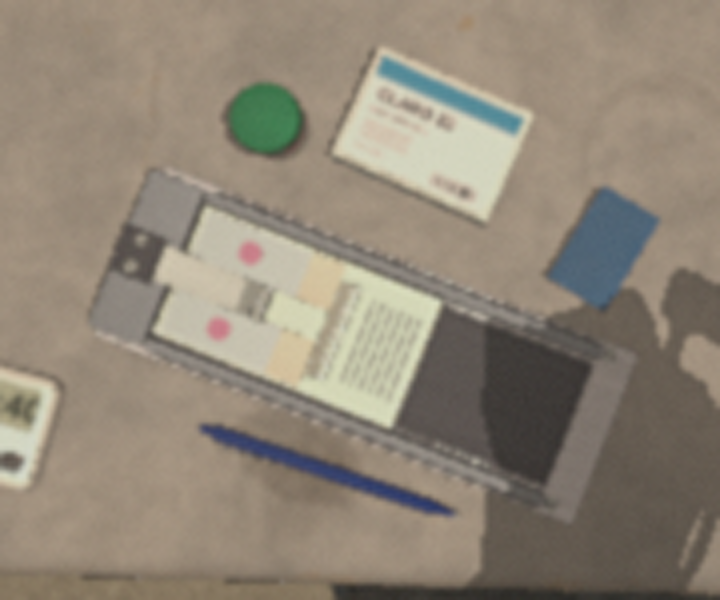

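View pics/side_10.png

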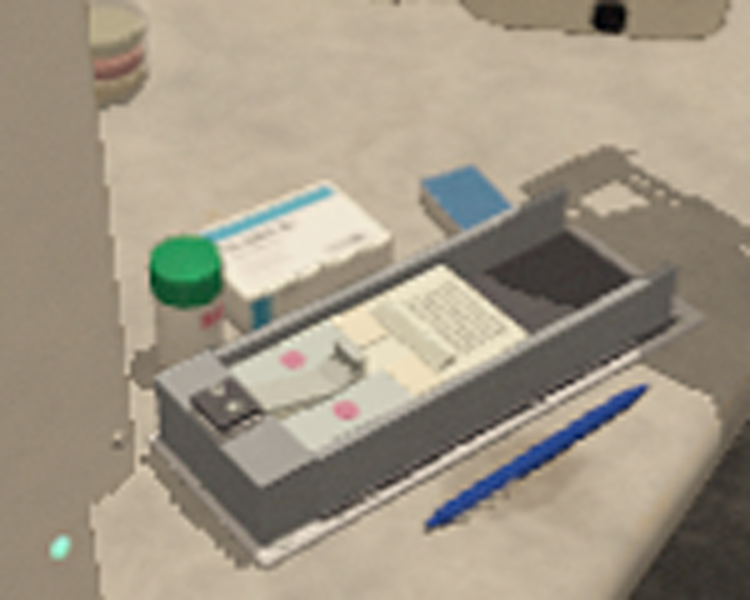

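The top view shows the nose flush with the end block, with no dark gap along (205,205)–(155,335). The spring lies over the cassette, and the pen, carton, pot and pad are where they were. I'll hand it in.

```bash
python3 -c "
from cell import *
job_done()"
```

```text
the job is handed in; nothing more can be done
```

The cassette is docked and I've handed the job in at about 12.5 s; no verdict was reported.

**What I did:** I pressed the thumb rest with the closed fingertips to about 9–10 mm depth at about 11 N while the nose was still short of the spring. Then I slid the cassette about 71 mm under the spring, keeping it pressed. When the fingers stalled and the force rose, I eased off the push, lifted straight up and backed away.

**Last checks:**
- **Home:** the top view shows the nose flush with the end block, with no visible gap. The red dots on the slides stopped moving under extra push and kept their position along the channel, within about 1 mm, after release.
- **Held down:** the spring lies over the cassette, which sits low and looks level.
- **Surroundings:** the pen, carton, pot and pad look unmoved in both views. The robot is clear of everything.

**Where checks disagreed:**
- **Camera positions:** the two cameras differed by about 4 mm along the channel. The start distance to the stop came out at 68 mm against the 71 mm actually travelled, which is within that error.
- **Fingertip size:** the fingertips looked about 26 mm long along the channel, where I had expected 16 mm. I moved the press point a few millimetres back to stay clear of the rib.
- **First command:** my first move was refused because some keys were missing. It caused no motion.

I couldn't read the floor and spring joint values directly, so the depth is inferred from fingertip height and force.

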